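# Hold the filter unit's lid at its balance point

### The job

I am about to swap a filter cell in the fume extraction unit, and its lid has no stay. First, with the lid still shut, take the flat spanner off the hook on the front of the lid and put it in the empty square tool pot; then raise the lid by its bar handle to its balance point, where it would fall neither shut nor back, and finish there, still gripping the handle and holding the lid still. Never let the lid drop or tip over backwards, keep the pot upright, and leave the carton of blanks, the new filter cell and the scanner stand alone.

Things in the scene. Friction and masses are not known exactly. Their poses are not given: they have to be found in the camera images.
- filter_unit: Low stainless-steel fume filter unit, fixed, 317 mm deep (x), 300 wide (y), 125 high. Origin: on the bench straight under the middle of the lid's hinge pin. Own x points from front to rear, y along the hinge, z up. Its front face, 166 mm from the origin in -x, has the lid's handle and hook and looks roughly to the robot; the rear part (+x) has a fixed top with a grille and a round spigot.
- filter_lid (a joint): Lid hinge angle, rad: 0 shut, grows as the front edge rises and swings back, rear stop at 2.1. Stainless lid, 300 mm wide, 165 from hinge to front edge, 20 deep, 0.55 to 0.95 kg, about 3 N to lift at the handle, hardly any friction: let go, it falls shut or back. Its centre of mass, when shut, is 92 mm in front of the pin and 9 below, so it balances at 1.667 rad, 5.5 degrees past upright.
- lid_handle (a point): Middle of the lid's handle, a round dark steel bar 10 mm thick, 106 long, parallel to the hinge, on two 8 mm posts 43 mm either side of its middle. 40 mm in front of the lid's face (35 mm clear behind the bar). With the lid shut: 115 mm above the bench, 206 in front of the hinge pin, 10 below it. Swings about the pin with the lid; the bar can turn between gripping fingers.
- lid_hinge (a point): Middle of the lid's hinge pin, at the top of the lid's rear edge, 125 mm above the bench, straight above the unit's origin. The pin lies along the unit's y.
- lid_hook (a point): Lowest point (wire centre) of the hook on the lid's front edge: 6 mm steel wire coming out of the lid's face towards the unit's -x, 120 mm to the +y side of the handle's middle. This point is 42 mm out from the face and, with the lid shut, 114 mm above the bench; the wire runs level 7 mm either side of it, then rises 8 mm over its last 12 mm to its free end.
- spanner: Flat metal open-ended spanner, 105 x 8 mm thick, 0.13 kg, hanging jaw-down on the hook by a slot 24 mm high, 16 wide. Origin: middle of the slot; x across the thickness, y across the width, z along its length: top end at +21 mm, jaw end at -84. Sides parallel, 30 mm apart, from +21 to -49 (grip here); jaw end 46 wide. Comes off when lifted 10 to 16 mm, then drawn 30 mm or more off the lid.
- spanner_mid (a point): Middle of the spanner's length, 31.5 mm from its origin towards the jaw.
- tool_pot: Empty grey square steel tool pot standing loose on the bench beside the unit, left or right, 0.6 kg: outside 90 x 90 mm, 75 mm high, walls and floor 4 mm thick. Origin: centre of its underside; z up, x and y square to its sides.
- blanks_carton: Open cardboard carton of metal blanks, 110 x 100 x 55 mm high, on the other side of the unit from the pot. Origin: centre of its underside. To be left alone.
- new_filter: New filter cell, grey frame with white pleats, 146 x 136 x 60 mm high, lying on the bench to the left (+y), farther away. Origin: centre of its underside. To be left alone.
- scanner_stand: Hand scanner on an aluminium stand, base 100 x 120 mm, about 195 mm high, to the right (-y), farther away. Origin: centre of its underside. To be left alone.
Mind the look-alikes: they are no part of the job. There is more than one size of the spanner; the job needs the middle-sized.

How it is judged:
By the outcome, as a careful person would: the job done as asked, in the order asked, and still so for the second after the job is handed in, while the arm keeps its last pose, push and grip.
It also fails if it takes over 64 s, if anything falls off the work surface, if the arm or the gripper's body presses on something with over 40 N, if the wrist force passes 120 N, or if a joint passes its speed limit or range.

### The arm

A 6-joint arm with a two-finger parallel gripper is mounted at the origin on the work surface. World frame = base frame: x ahead of the robot, y to its left, z up, the work surface at z = 0. Lengths are in m, angles in rad, forces in N, time in s.
With the tool pointing down it reaches from about 0.35 to 0.8 m from the base axis. Payload 7.3 kg.
Tool frame: the origin (TCP) lies between the finger pads; the fingertips stand 25 mm ahead of it and the grasp point (between the pads) lies 6 mm ahead of it (r.tip_extent is the distance from the TCP to the fingertips, in m); z points along the fingers, y is the line along which they close (so a half turn about z gives the same grasp; the last joint's range is limited). The gripper opens to 85 mm and grips with 20 to 120 N. Pads are 22 mm wide; open, the fingers measure 114 mm over their backs; the gripper's body (76 mm by 85 mm) begins 54 mm behind the grasp point. The pads swing forward as they close: fully open they stand 13 mm farther back than shut.
Start: joints at [-1.456, 0.342, 1.524, -0, 1.275, -0.146], TCP at [0.135, -0.507, 0.256] pointing down, gripper open.
Joint ranges: [-2.53, 2.53], [-0.77, 2.02], [0.04, 2.7], [-1, 4.14], [0.28, 2.66], [-3.11, 3.11]. Speed limits (rad/s): [2.57, 2.57, 3.14, 3.14, 3.14, 3.14].

### API

Orientations are given as a unit quaternion [x, y, z, w].
In Python, from workcell import r, command_gripper, optics gives the robot as it stands. The module is installed in compiled form; this text tells all that it offers. Calls block until the motion is done:
- r.reach(position, orientation): joint-space move of the TCP to a pose.
- r.move_straight(position, orientation=None, speed=0.15, max_force=None): straight line of the TCP; orientation=None keeps the orientation; speed is the mean speed in m/s. With max_force (N) it stops when the force on the tool has changed by that much, and returns True; else False.
- r.movej(angles): joint-space move.
- command_gripper(opening, force=None): finger opening in m; force is the grip in N (None keeps the last); returns when the fingers have stopped.
- r.hold(seconds).
- r.solve_ik(position, orientation): joint angles nearest the present ones, or None.
- r.read_state(): the state.
- optics.get_image(name): name is "side" or "top" or "wrist"; returns (picture, depth): 420x560x3 uint8, red, green, blue; 420x560 float32, m along the optical axis (not along the pixel's ray), 0 where there is no reading.
- optics.camera_model(name): a dict with "K" (3x3 intrinsics, pixels), "k1" (the pictures are not rectified: a ray, as slopes to the right and down, at radius r is drawn at 1 + k1 r^2 times it, then the intrinsics apply), "R" (3x3) and "t" (3): a world point X has camera coordinates R X + t; the wrist camera has in their place "tool_from_camera" (4x4, takes a point from camera to tool coordinates, whose origin is the TCP and whose axes are the flange's). Camera axes: x right, y down, z forward; pixel columns grow to the right and rows downward; lengths in m; the calibration is good to about 2 mm. A picture is of the moment at which its call begins: read the wrist's pose just before it. camera_model takes no time and is no camera call.
A pose or a line that the arm cannot do raises r.PlanningError and nothing moves.
- r.finish_job(): hands the job in; it is judged then, once.
The state is a dict: "time_s": time; "joint_positions": joint angles; "dq": joint speeds; "tau": joint torques, N m; "eef_pos": TCP position; "eef_rot": TCP orientation; "contact_force": force on the tool from outside, world axes, zero at the start; "torque": the same for the moment, N m; "grip_width": finger opening in m; "grip_force": force on a finger pad.
Only numpy, scipy, OpenCV 4.12 (cv2) and the standard library are available. Lean on these libraries where they do the work, as an engineer would, in place of code of your own. Each camera call takes 0.05 s, during which the arm holds its last target. There are 200 camera calls.

## Working session

There is one attempt and no reset: what is moved stays moved. The work goes in short steps, each a Python script; the robot and the scene stay as the last script left them, time stands still between calls to the robot, and variables do not carry over. Pictures are saved under pics/ and viewed, at most 10 in all, crops included, and the job is handed in when it is done.

```bash
mkdir -p pics; cat > h.py <<'E'
import numpy as np, cv2
from workcell import r, command_gripper, optics
from scipy.spatial.transform import Rotation as R
def cam(n, st=None):
    m=optics.camera_model(n); K=np.array(m["K"]); 
    if n=="wrist":
        T=np.eye(4); T[:3,:3]=R.from_quat(st["eef_rot"]).as_matrix(); T[:3,3]=st["eef_pos"]
        T=T@np.array(m["tool_from_camera"])
    else:
        T=np.eye(4); T[:3,:3]=np.array(m["R"]).T; T[:3,3]=-T[:3,:3]@np.array(m["t"])
    return K,m["k1"],T
def rays(c,uv):
    K,k1,T=c; uv=np.atleast_2d(np.asarray(uv,float))
    d=np.c_[(uv[:,0]-K[0,2])/K[0,0],(uv[:,1]-K[1,2])/K[1,1]]; s=d.copy()
    for _ in range(8): s=d/(1+k1*(s**2).sum(1,keepdims=True))
    return T[:3,3], np.c_[s,np.ones(len(s))]@T[:3,:3].T
def plane(c,uv,z):
    o,d=rays(c,uv); return o+d*((z-o[2])/d[:,2:])
def pts(c,uv,depth):
    o,d=rays(c,uv); uv=np.atleast_2d(uv).astype(int); return o+d*depth[uv[:,1],uv[:,0]][:,None]
def cloud(c,depth):
    v,u=np.mgrid[0:420,0:560]; return pts(c,np.c_[u.ravel(),v.ravel()],depth).reshape(420,560,3)
def snap(n,tag):
    st=r.read_state(); im,d=optics.get_image(n); c=cam(n,st)
    cv2.imwrite(f"pics/{tag}.png",im[:,:,::-1]); np.savez(f"{tag}.npz",im=im,d=d,K=c[0],k1=c[1],T=c[2]); return im,d,c
def load(tag):
    z=np.load(tag+".npz"); return z["im"],z["d"],(z["K"],float(z["k1"]),z["T"])
E
python3 - <<'E'
from h import *
for n in("side","top"):
    im,d,c=snap(n,n+"0"); print(n,c[2][:3].round(3).tolist(),c[0].tolist(),c[1])
print(optics.camera_model("wrist"))
a=np.vstack([cv2.imread("pics/side0.png"),cv2.imread("pics/top0.png")])
E
```

```text
side [[0.844, -0.382, 0.377, 0.202], [-0.537, -0.613, 0.58, -0.532], [0.009, -0.691, -0.722, 0.746]] [[408.1323135178322, 0.0, 284.29990514158106], [0.0, 408.1323135178322, 215.47136626470567], [0.0, 0.0, 1.0]] -0.10533857570376176
top [[0.015, -0.988, 0.151, 0.392], [-1.0, -0.016, -0.009, 0.001], [0.011, -0.151, -0.988, 1.162]] [[432.1530435326278, 0.0, 280.5104938546548], [0.0, 432.1530435326278, 204.94479915463623], [0.0, 0.0, 1.0]] -0.030847676789706888
{'K': array([[345.22472948,   0.        , 279.04390538],
       [  0.        , 345.22472948, 215.60787302],
       [  0.        ,   0.        ,   1.        ]]), 'k1': 0.016927337038349706, 'tool_from_camera': array([[-2.21037372e-04, -9.64631345e-01, -2.63602577e-01,
         6.73318203e-02],
       [ 9.99999646e-01,  7.59273586e-07, -8.41303279e-04,
         6.46957855e-04],
       [ 8.11747660e-04, -2.63602670e-01,  9.64631004e-01,
        -1.18557702e-01],
       [ 0.00000000e+00,  0.00000000e+00,  0.00000000e+00,
         1.00000000e+00]])}
```

View pics/side0.png

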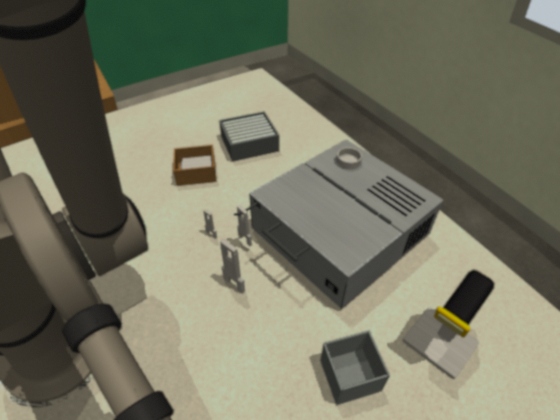

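View pics/top0.png

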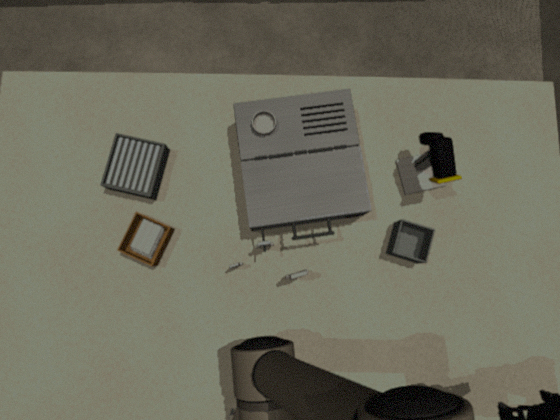

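The side view shows three spanners: a small one at (208,223), one on the hook at (243,225) and a large one at (231,267). In the top view they are at (235,266), (263,243) and (298,274). The hook is about 120 mm to +y of the handle (313,232), so I choose the hanging one. The pot is at (410,242) on the right, the carton at (147,240) on the left.

```bash
python3 - <<'E'
from h import *
im,d,c=load("top0"); P=cloud(c,d)
def rect(u0,u1,v0,v1,z0,z1):
    Q=P[v0:v1,u0:u1]; D=d[v0:v1,u0:u1]; m=(D>0)&(Q[...,2]>z0)&(Q[...,2]<z1)
    q=Q[m]; b=cv2.minAreaRect((q[:,:2]*1000).astype(np.float32)); return b,np.median(q[:,2]),len(q)
print("unit",rect(215,385,80,235,.112,.138))
print("pot",rect(375,445,212,270,.06,.09))
print("carton",rect(110,180,205,275,.04,.07))
for nm,bx in dict(handle=(290,340,220,245),hook=(250,275,228,260),sm=(222,248,255,280),lg=(280,315,262,285)).items():
    u0,u1,v0,v1=bx;Q=P[v0:v1,u0:u1].reshape(-1,3);Q=Q[(Q[:,2]>.04)]
    Q=Q[Q[:,2]<.14]; print(nm,len(Q),np.percentile(Q,[2,50,98],axis=0).round(3).tolist())
s,ds,cs=load("side0"); S=cloud(cs,ds)
for nm,bx in dict(sm=(198,220,208,240),hook=(233,255,203,250),lg=(215,248,238,295)).items():
    u0,u1,v0,v1=bx;Q=S[v0:v1,u0:u1].reshape(-1,3);Q=Q[(Q[:,2]>.012)&(Q[:,2]<.16)]; print(nm,len(Q),np.percentile(Q,[2,50,98],axis=0).round(3).tolist())
g=cv2.resize(cv2.imread("pics/side0.png")[195:305,175:325],None,fx=5,fy=5,interpolation=2);cv2.imwrite("pics/crop1.png",g)
E
```

```text
unit (((654.0587768554688, -60.1905517578125), (362.2818298339844, 301.0665283203125), 8.879352569580078), np.float64(0.12474661609909721), 15032)
pot (((473.8275146484375, -347.0088195800781), (90.13914489746094, 90.63981628417969), 73.05110168457031), np.float64(0.07246911608655526), 360)
carton (((470.6890869140625, 341.0867919921875), (100.87857818603516, 110.19270324707031), 66.8032455444336), np.float64(0.05350936672742734), 411)
handle 327 [[0.471, -0.134, 0.047], [0.487, -0.075, 0.118], [0.522, -0.035, 0.124]]
hook 148 [[0.441, 0.011, 0.043], [0.46, 0.033, 0.117], [0.5, 0.064, 0.128]]
sm 33 [[0.4, 0.094, 0.047], [0.407, 0.105, 0.079], [0.413, 0.116, 0.085]]
lg 106 [[0.375, -0.079, 0.042], [0.386, -0.049, 0.135], [0.398, -0.026, 0.14]]
sm 194 [[0.398, 0.089, 0.014], [0.405, 0.102, 0.048], [0.412, 0.117, 0.082]]
hook 515 [[0.406, -0.042, 0.022], [0.458, 0.03, 0.078], [0.499, 0.065, 0.135]]
lg 726 [[0.373, -0.082, 0.016], [0.383, -0.059, 0.081], [0.397, -0.027, 0.14]]
```

View pics/crop1.png

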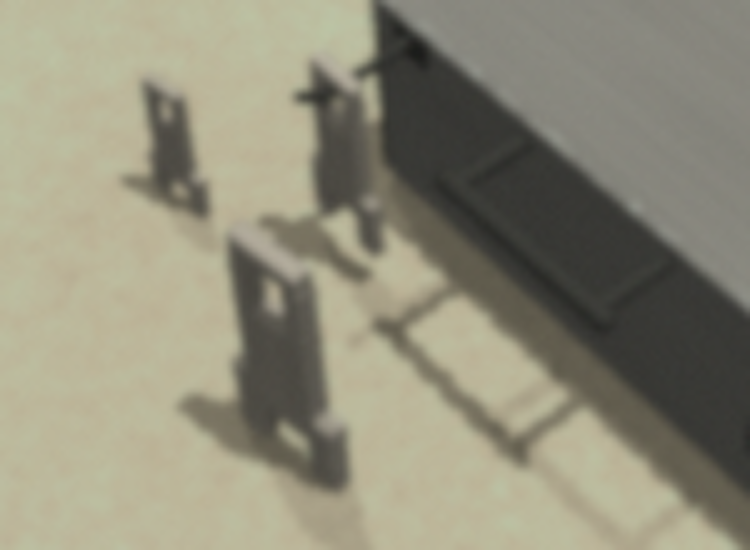

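```bash
python3 - <<'E'
from h import *
im,d,c=load("top0"); P=cloud(c,d)
m=((d>0)&(P[...,2]>.115)&(P[...,2]<.135)).astype(np.uint8); m[:, :215]=0; m[:,390:]=0; m[240:]=0
m=cv2.morphologyEx(m,cv2.MORPH_OPEN,np.ones((15,15)))
q=P[m>0]; b=cv2.minAreaRect((q[:,:2]*1000).astype(np.float32)); print(b)
from scipy.optimize import least_squares
# axis: from the four extents
yaw=np.deg2rad(b[2] if b[2]<45 else b[2]-90)
ex=np.array([np.cos(yaw),np.sin(yaw)]);ey=np.array([-ex[1],ex[0]])
# rear/front edge fits
n,k=cv2.connectedComponents(m)
a=q[:,:2]@ex; t=q[:,:2]@ey
for w in (a,t): print(np.percentile(w,[0,.3,99.7,100]).round(4))
for lo,hi,f in((-.13,.13,min),(-.13,.13,max)):
    tc=np.median(t); pts_=[]
    for s in np.arange(-.13,.13,.01):
        k=(t-tc>s)&(t-tc<s+.01); pts_.append((s,f(a[k])))
    p=np.polyfit(*np.array(pts_).T,1); print("edge slope deg",np.rad2deg(np.arctan(p[0])),p[1])
print("yaw",np.rad2deg(yaw),ex,ey)
Q=P[225:262,245:345].reshape(-1,3); Q=Q[(Q[:,2]>.095)&(Q[:,2]<.135)]
A=Q[:,:2]@ex;Tt=Q[:,:2]@ey
h=(Q[:,1]<-.02)&(A<a.min()-.025); print("bar", np.percentile(A[h],[5,50,95]),np.percentile(Tt[h],[1,50,99]),np.median(Q[h,2]))
h=(Q[:,1]>-.01)&(A<a.min()-.025); print("spanner", np.percentile(A[h],[5,50,95]),np.percentile(Tt[h],[1,50,99]),np.median(Q[h,2]),h.sum())
E
```

```text
((675.9082641601562, -56.42829895019531), (316.7989196777344, 300.8951110839844), 8.652328491210938)
[0.5013 0.5026 0.8134 0.8181]
[-0.3079 -0.305  -0.0095 -0.007 ]
edge slope deg 1.5570491785754597 0.5050742340018235
edge slope deg -12.83208700449146 0.7913035612235291
yaw 8.652328491210938 [0.9886194  0.15043832] [-0.15043832  0.9886194 ]
bar [0.45726481 0.46218466 0.47193094] [-0.20833815 -0.15829755 -0.10764253] 0.11837305332839532
spanner [0.4424283  0.45826889 0.47241797] [-0.05237993 -0.0383793  -0.02456342] 0.12344222328557009 81
```

```bash
cat >> h.py <<'E'
def down(yaw, sx=1):
    e=np.array([np.cos(yaw),np.sin(yaw),0])*sx; z=np.array([0,0,-1.]); return R.from_matrix(np.c_[e,np.cross(z,e),z]).as_quat()
E
python3 - <<'E'
from h import *
st=r.read_state(); print(st["time_s"],R.from_quat(st["eef_rot"]).as_matrix().round(2).tolist(), r.tip_extent)
yw=np.deg2rad(8)
for sx in(1,-1):
  for p in ([.44,-.02,.34],[.46,.033,.12],[.70,-.09,.34],[.474,-.347,.15]):
    q=r.solve_ik(p,down(yw,sx)); print(sx,p,None if q is None else np.round(q,2))
r.reach([.43,-.02,.33],down(yw,1)) if r.solve_ik([.44,-.02,.34],down(yw,1)) is not None else r.reach([.43,-.02,.33],down(yw,-1))
snap("wrist","w1"); snap("top","t1"); print(r.read_state()["time_s"])
E
```

```text
0.1 [[0.97, 0.26, -0.0], [0.26, -0.97, 0.0], [0.0, -0.0, -1.0]] 0.025
1 [0.44, -0.02, 0.34] [-0.22  0.13  1.58 -0.    1.44  1.21]
1 [0.46, 0.033, 0.12] [-0.09  0.4   1.88 -0.    0.87  1.34]
1 [0.7, -0.09, 0.34] [-0.24  0.68  0.73 -0.    1.73  1.19]
1 [0.474, -0.347, 0.15] [-0.76  0.55  1.49 -0.    1.1   0.67]
-1 [0.44, -0.02, 0.34] [-0.22  0.13  1.58 -0.    1.44 -1.93]
-1 [0.46, 0.033, 0.12] [-0.09  0.4   1.88 -0.    0.87 -1.81]
-1 [0.7, -0.09, 0.34] [-0.24  0.68  0.73 -0.    1.73 -1.95]
-1 [0.474, -0.347, 0.15] [-0.76  0.55  1.49 -0.    1.1  -2.47]
2.2667
```

View pics/w1.png

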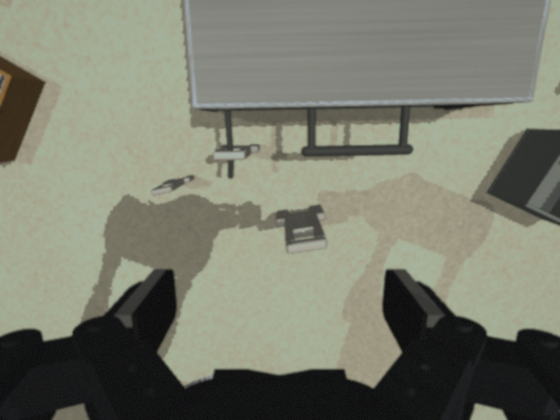

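The wrist view shows the lid's front edge from (193,107) to (533,99), the bar from (303,151) to (411,149), and the hooked spanner's top at (231,155). The spare spanners are at (172,185) and (303,235). Next I turn these into positions.

```bash
python3 - <<'E'
from h import *
im,d,c=load("w1"); g=cv2.cvtColor(im,cv2.COLOR_RGB2GRAY).astype(float)
# lid top front edge: strongest brightness drop per column
us=np.arange(205,525); sob=cv2.Sobel(cv2.GaussianBlur(g,(3,3),0),cv2.CV_64F,0,1)
vs=np.array([92+np.argmin(sob[92:120,u]) for u in us]); 
W=plane(c,np.c_[us,vs+0.],.125)
l=cv2.fitLine(W[:,:2].astype(np.float32),cv2.DIST_HUBER,0,.001,.001).ravel(); print("front edge dir deg",np.rad2deg(np.arctan2(-l[0]*np.sign(l[1]),abs(l[1]))),l[2:])
# left/right side edges of top
sx=cv2.Sobel(cv2.GaussianBlur(g,(3,3),0),cv2.CV_64F,1,0)
v=np.arange(20,95)
for lo,hi,sg in((180,205,1),(525,556,-1)):
    u=np.array([lo+np.argmax(sg*sx[k,lo:hi]) for k in v]); Q=plane(c,np.c_[u,v+0.],.125)
    s=cv2.fitLine(Q[:,:2].astype(np.float32),cv2.DIST_HUBER,0,.001,.001).ravel(); print("side dir",np.rad2deg(np.arctan(s[1]/s[0])),s[2:])
# bar
us=np.arange(318,398); vs=np.array([ (lambda k:np.average(np.arange(140,162)[k]))(g[140:162,u]<75) for u in us])
B=plane(c,np.c_[us,vs],.1155)
b=cv2.fitLine(B[:,:2].astype(np.float32),cv2.DIST_HUBER,0,.001,.001).ravel(); print("bar deg",np.rad2deg(np.arctan2(-b[0]*np.sign(b[1]),abs(b[1]))),b[2:])
row=g[150]; e=[303-4+np.argmax(row[299:320]<75),]; k=np.where(row[295:425]<75)[0]+295; print("bar ends",k[0],k[-1],plane(c,[[k[0],150],[k[-1],150]],.115))
# spanner top (bright patch)
print("spanner top raw",plane(c,[[214,155.],[231,155],[248,153]],.126))
print("hook tip",plane(c,[[231,177.]],.122))
P=cloud(c,d)
print("depth: lid",P[60,350],"bar",P[150,350],"span",P[155,228],"hooktip",P[174,231])
for tag in("t1",):
    im,d,c=load(tag); P=cloud(c,d)
E
python3 -c "
import cv2;a=cv2.imread('pics/w1.png')[90:200,150:270];cv2.imwrite('pics/crop2.png',cv2.resize(a,None,fx=5,fy=5,interpolation=cv2.INTER_CUBIC))"
```

```text
front edge dir deg 8.948712 [ 0.52085    -0.08470132]
side dir 9.132875 [0.5381283 0.0725476]
side dir 33.434917 [ 0.57541645 -0.23250288]
bar deg 9.200618 [ 0.4806597  -0.08900721]
bar ends 302 411 [[ 0.47358326 -0.03689931  0.115     ]
 [ 0.48771343 -0.13927005  0.115     ]]
spanner top raw [[0.45861618 0.04365387 0.126     ]
 [0.46079698 0.02812743 0.126     ]
 [0.46478511 0.01279903 0.126     ]]
hook tip [[0.43976797 0.02653539 0.122     ]]
depth: lid [ 0.5551986  -0.06511618  0.12535161] bar [ 0.48013906 -0.08084907  0.12077763] span [0.46056629 0.03068802 0.12735901] hooktip [0.44317187 0.02642897 0.12533835]
```

View pics/crop2.png

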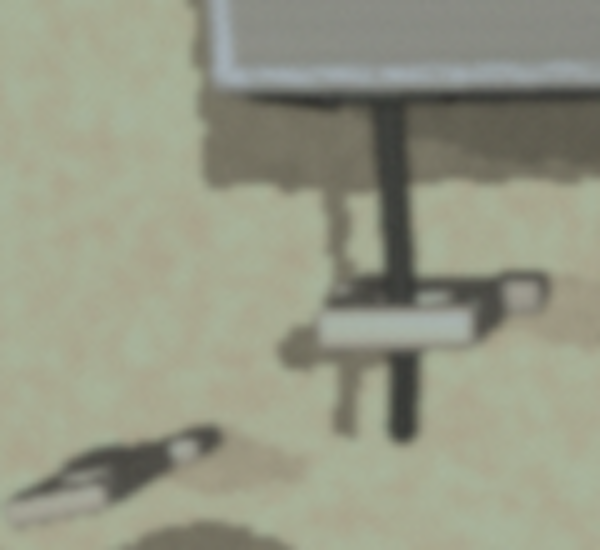

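```bash
cat >> h.py <<'E'
YAW=np.deg2rad(9.0); EX=np.array([np.cos(YAW),np.sin(YAW),0]); EY=np.array([-EX[1],EX[0],0])
HM=np.array([.4806,-.0881,.115]); HINGE=HM+.206*EX; HINGE[2]=.125; SP=np.array([.4602,.0298,.105])
def info(s=""):
    st=r.read_state(); print(s,round(st["time_s"],2),np.round(st["eef_pos"],4),np.round(st["contact_force"],1),round(st["grip_width"],4),round(st["grip_force"],1))
E
python3 - <<'E'
from h import *
q=down(YAW,1); g=SP.copy(); g[2]=.110
command_gripper(.055,40)
r.reach(g+[0,0,.08],q); info("above")
print(r.move_straight(g,q,speed=.1,max_force=8)); info("down")
command_gripper(.02,40); info("closed")
r.move_straight(g+[0,0,.013],speed=.05); info("lifted")
r.move_straight(g+[0,0,.013]-.022*EX,speed=.06,max_force=8); info("drawn half")
r.move_straight(g+[0,0,.013]-.045*EX,speed=.08,max_force=8); info("drawn")
snap("side","s2")
E
python3 -c "
import cv2;a=cv2.imread('pics/s2.png')[150:300,160:340];cv2.imwrite('pics/crop3.png',cv2.resize(a,None,fx=4,fy=4,interpolation=cv2.INTER_CUBIC))"
```

```text
above 3.33 [0.4608 0.0296 0.1908] [-0.1 -1.1  0.7] 0.0548 0.0
False
down 4.28 [0.4607 0.0297 0.1107] [-0.7 -0.5 -0.3] 0.0555 0.0
closed 4.62 [0.4606 0.0297 0.1106] [ 0.2 -0.5  4.4] 0.0292 39.2
lifted 5.03 [0.4603 0.0298 0.1232] [ 1.   1.  -1.4] 0.0291 39.5
drawn half 5.55 [0.4384 0.0263 0.1231] [-0.5 -0.5 -1.1] 0.0291 39.5
drawn 5.98 [0.4162 0.0227 0.1232] [-0.5  0.4 -0.9] 0.0294 39.5
```

View pics/crop3.png

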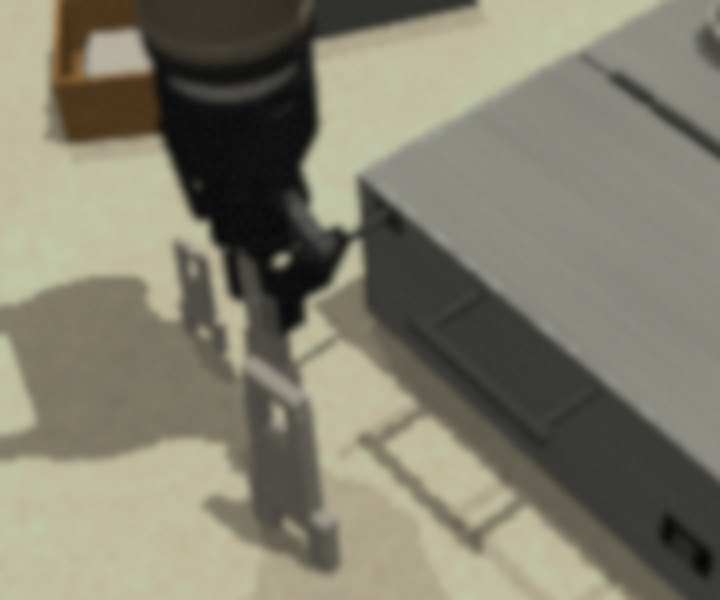

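The spanner is in the gripper, clear of the hook's free end (crop about (340,238)). The spare spanners stand untouched at (200,300) and (285,450).

```bash
python3 - <<'E'
from h import *
p=np.array(r.read_state()["eef_pos"]); r.move_straight([p[0],p[1],.28],speed=.2)
q=down(np.deg2rad(-17),1); c=np.array([.4738,-.347,0])
r.reach(c+[0,0,.28],q); info("over"); snap("wrist","w2")
im,d,cc=snap("top","t3")
r.move_straight(c+[0,0,.20],q,speed=.15); info()
print(r.move_straight(c+[0,0,.113],q,speed=.12,max_force=6)); info("in")
print(r.move_straight(c+[0,0,.092],q,speed=.04,max_force=4)); info("touch")
snap("side","s3")
E
python3 -c "
import cv2,numpy as np
a=cv2.imread('pics/s3.png')[230:420,240:440];b=cv2.imread('pics/w2.png')
a=cv2.resize(a,None,fx=2,fy=2,interpolation=2);b=cv2.resize(b,(400,300))
o=np.zeros((380,800,3),np.uint8);o[:380,:400]=a;o[:300,400:]=b;cv2.imwrite('pics/c4.png',o)"
```

```text
over 8.37 [ 0.4742 -0.3458  0.28  ] [-0.5 -0.3 -0.7] 0.0295 39.5
 9.15 [ 0.4743 -0.3471  0.2009] [-0.2  0.7 -1.2] 0.0297 39.5
False
in 10.03 [ 0.4743 -0.3475  0.1139] [-0.7 -0.5 -2.2] 0.0294 39.5
True
touch 10.51 [ 0.4737 -0.3471  0.0938] [ 0.3 -0.9  2.5] 0.0294 40.1
```

View pics/c4.png

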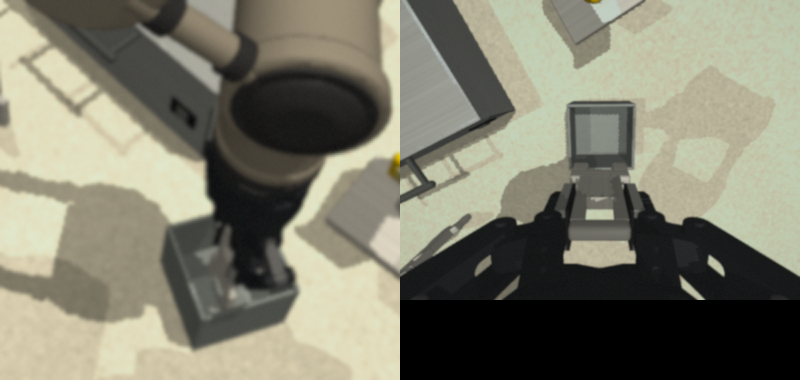

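The spanner's jaw rests on the pot floor (contact at the expected height), centred at about (250,270) of the left panel. Release.

```bash
python3 - <<'E'
from h import *
command_gripper(.040); r.hold(.2); info("open")
p=np.array(r.read_state()["eef_pos"])
r.move_straight(p+[0,0,.06],speed=.08); r.move_straight(p+[0,0,.2],speed=.2)
q=down(YAW+np.pi/2,1)
qq=down(YAW-np.pi/2,1)
for Q in(q,qq):
    for X in (HM+[0,0,.1],HINGE+[0.02,0,.212]):
        s=r.solve_ik(X,Q); print(None if s is None else np.round(s,2))
snap("wrist","w4"); info()
E
python3 - <<'E'
import sys; sys.path.insert(0,".")
import cv2;cv2.imwrite('pics/c5.png',cv2.imread('pics/w4.png')[60:360,100:460])
E
```

```text
open 11.03 [ 0.4733 -0.3464  0.0933] [-0.5  0.1  0.1] 0.0401 0.0
[-0.34  0.32  1.69 -0.    1.14 -0.5 ]
[-0.19  0.68  0.74 -0.    1.72 -0.34]
[-0.34  0.32  1.69 -0.    1.14  2.65]
[-0.19  0.68  0.74 -0.    1.72  2.8 ]
 12.82 [ 0.4728 -0.346   0.2915] [0.1 0.4 0.6] 0.0398 0.0
```

View pics/c5.png

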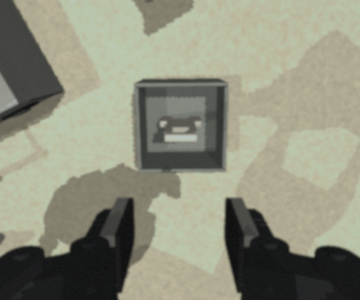

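The spanner stands in the upright pot, at (180,128) of the crop. Now the handle: grip, then arc upwards.

```bash
cat >> h.py <<'E'
def bar(t):
    x,z=-.206,-.010; return HINGE+EX*(x*np.cos(t)+z*np.sin(t))+np.array([0,0,-x*np.sin(t)+z*np.cos(t)])
QH=down(YAW+np.pi/2,1); UP=np.array([0,0,.006])
E
python3 - <<'E'
from h import *
command_gripper(.030,40)
r.reach(HM+[0,0,.11],QH); info("above")
print(r.move_straight(HM+UP,QH,speed=.1,max_force=6)); info("at")
command_gripper(.0,40); r.hold(.2); info("closed")
p=np.array(r.read_state()["eef_pos"]); print("off",(p-HM-UP)@EX)
for t in np.arange(.06,.42,.06):
    if r.move_straight(bar(t)+UP,QH,speed=.06,max_force=25): print("STOP");break
    info(f"{t:.2f}")
snap("wrist","w5"); snap("side","s5")
E
python3 -c "
import cv2;a=cv2.imread('pics/s5.png')[90:330,180:460];cv2.imwrite('pics/c6.png',cv2.resize(a,None,fx=2,fy=2))"
```

```text
above 14.51 [ 0.4809 -0.0885  0.2252] [-0.4 -0.2 -0.1] 0.0299 0.0
False
at 15.7 [ 0.481  -0.0883  0.1215] [-0.   0.2  0.7] 0.0301 0.0
closed 16.22 [ 0.4801 -0.0883  0.1216] [-3.8 -1.6  5.7] 0.008 39.2
off -0.0004925989414216996
0.06 16.57 [ 0.4798 -0.0883  0.1334] [-2.5 -4.  -4.3] 0.0083 39.0
0.12 16.93 [ 0.4803 -0.0882  0.1458] [-3.4 -4.4 -3.5] 0.0081 39.0
0.18 17.29 [ 0.4814 -0.088   0.1582] [-4.  -4.5 -3.9] 0.0086 39.0
0.24 17.65 [ 0.4833 -0.0878  0.1704] [-4.9 -5.1 -3.7] 0.0082 39.0
0.30 18.01 [ 0.4858 -0.0873  0.1824] [-5.3 -4.4 -2.8] 0.0084 39.0
0.36 18.37 [ 0.489  -0.0868  0.1943] [-6.7 -4.9 -1.9] 0.0083 39.1
```

View pics/c6.png

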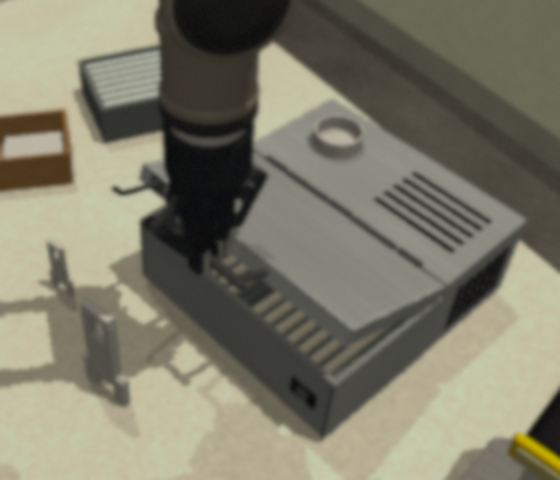

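The lid follows the gripper, with the cells showing inside at (290,320). Continue the arc.

```bash
python3 - <<'E'
from h import *
ts=np.r_[np.arange(.44,1.6,.08),1.62,1.667]
for i,t in enumerate(ts):
    if r.move_straight(bar(t)+UP,QH,speed=.06 if t<1.5 else .03,max_force=20): print("STOP",t);info();break
    if i%3==0 or t>1.5: info(f"{t:.2f}")
r.hold(.5); st=r.read_state(); info("end")
p=np.array(st["eef_pos"])-UP-HINGE; print("theta from tcp",np.pi-np.arctan2(p[2],p@EX)+np.arctan2(-.01,.206)*-1*-1, "target vec",(bar(1.667)-HINGE)@EX,(bar(1.667)-HINGE)[2],p@EX,p[2])
snap("side","s6"); snap("top","t6"); snap("wrist","w6")
E
python3 -c "
import cv2,numpy as np
a=cv2.resize(cv2.imread('pics/s6.png')[60:330,180:460],(400,386));b=cv2.resize(cv2.imread('pics/t6.png')[70:270,200:400],(386,386))
cv2.imwrite('pics/c7.png',np.hstack([a,b]))"
```

```text
0.44 18.89 [ 0.4944 -0.086   0.2099] [-8.1 -4.9 -1.1] 0.0082 39.0
0.68 20.17 [ 0.5173 -0.0824  0.2536] [-13.6  -5.1   6.1] 0.0086 39.2
0.92 21.44 [ 0.5505 -0.0773  0.2916] [-17.2  -4.4  14.8] 0.0086 39.5
1.16 22.72 [ 0.5935 -0.0705  0.3197] [-9.  -2.8 14.2] 0.0086 41.8
1.40 23.99 [ 0.6403 -0.0632  0.3352] [-2.7 -1.8  7.9] 0.0087 42.3
1.56 25.12 [ 0.6727 -0.0581  0.339 ] [-0.5 -3.2  5.4] 0.0086 42.7
1.62 25.68 [ 0.685  -0.0562  0.3389] [ 0.3 -4.2  5.5] 0.0082 43.0
1.67 26.15 [ 0.6947 -0.0547  0.3383] [ 1.  -4.1  5.5] 0.0084 43.3
end 26.65 [ 0.6946 -0.0546  0.3382] [ 0.7 -3.4  6.2] 0.0084 43.3
theta from tcp 1.573587378270816 target vec 0.009833641194599322 0.20600800834155908 0.010640273911859009 0.2072442679626023
```

View pics/c7.png

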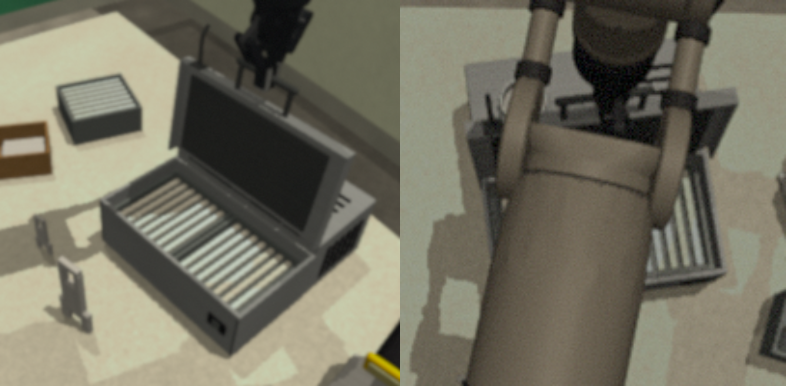

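The lid stands just past upright with the bar in the fingers (left panel (262,75)). I check the lid's angle from depth with a plane fit to the underside.

```bash
python3 - <<'E'
from h import *
im,d,c=load("s6"); P=cloud(c,d); 
rel=P-HINGE; a=rel@EX; b=rel@EY; z=P[...,2]
m=(d>0)&(abs(b)<.125)&(z>.165)&(z<.265)&(a<.05)&(a>-.06)
Q=P[m]; print(len(Q))
A=np.c_[z[m],b[m],np.ones(len(Q))]; y=a[m]; k=np.ones(len(y),bool)
for _ in range(5):
    s=np.linalg.lstsq(A[k],y[k],rcond=None)[0]; e=y-A@s; k=abs(e)<max(.003,2*np.std(e[k]))
print("da/dz",s[0],"theta",np.pi/2+np.arctan(s[0]),"twist",s[1],"resid",np.std(e[k]),k.sum(),"a at pin height",s@[.125,0,1])
info()
E
```

```text
4283
da/dz 0.10449908539177191 theta 1.6749175064447615 twist 0.005840701179546617 resid 0.0011168265671728653 4123 a at pin height -0.018693244633693307
 26.8 [ 0.6946 -0.0546  0.3383] [ 0.3 -4.7  5.9] 0.0084 43.3
```

Depth and TCP agree to within about 0.4°, both slightly past the balance point. I nudge it 1 mm back and hand in.

```bash
python3 - <<'E'
from h import *
p=np.array(r.read_state()["eef_pos"]); r.move_straight(bar(1.667)+UP-.001*EX,QH,speed=.01); r.hold(.6); info("final")
im,d,c=snap("top","t7"); P=cloud(c,d); Q=P[205:275,375:450].reshape(-1,3); print("pot rim z",np.percentile(Q[Q[:,2]>.06][:,2],[50,99]))
print(np.abs(r.read_state()["dq"]).max()); print(r.finish_job())
E
```

```text
final 27.65 [ 0.6936 -0.0548  0.3384] [ 0.5 -3.5  6.2] 0.0079 43.3
pot rim z [0.07353517 1.1618785 ]
0.001473616971217571
the job is handed in; nothing more can be done
None
```

The job is handed in: the hooked spanner is standing in the upright pot, and the gripper is holding the lid still by its handle at about 1.67 rad, its balance point, at 27.7 s of the 64 s allowed.

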